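Roll the trim strip of a picture frame home

ROBOT

A 6-joint arm with a two-finger parallel gripper is mounted at the origin on the work surface. World frame = base frame: x ahead of the robot, y to its left, z up, the work surface at z = 0. Lengths are in m, angles in rad, forces in N, time in s.
With the tool pointing down it reaches from about 0.35 to 0.775 m from the base axis. Payload 7.3 kg.
Tool frame: the origin (TCP) lies at the very end of the fingers, on their centre line; the grasp point (between the pads) lies 19 mm behind it; z points along the fingers, y is the direction in which the jaws open and shut (so a half turn about z gives the same grasp; the last joint's range is limited). The gripper opens to 92 mm and grips with 3 to 60 N. Pads are 19 mm wide; open, the fingers measure 130 mm over their backs; the gripper's body (75 mm by 190 mm) begins 47 mm behind the grasp point.
Start: joints at [-1.258, 0.342, 1.524, -0, 1.275, -0.146], TCP at [0.233, -0.471, 0.227] pointing down, gripper open.
Joint ranges: [-2.53, 2.53], [-0.77, 2.02], [0.04, 2.7], [-1, 4.14], [0.28, 2.66], [-3.11, 3.11]. Speed limits (rad/s): [2.57, 2.57, 3.14, 3.14, 3.14, 3.14].

INTERFACE

Orientations are given as [roll, pitch, yaw] about the fixed x, y, z axes, in that order (R = Rz(yaw) Ry(pitch) Rx(roll)).
In Python, from cell import observe, read_camera, camera_info, hand_in gives the robot as it stands.
- The arm moves only by the tool jog_arm, never from a script. Its argument "rows" is one flat list of numbers, 5 for each row, row after row: the finger opening in mm, from 0 to 91.8, then the shift along the tool's x, y, z in mm, then the turn about the tool's z in degrees. In form: [gripper, tx, ty, tz, roll, gripper, tx, ty, tz, roll, ...]. A call has 1 to 20 rows; each row shifts and turns the commanded pose from where the row before left it, along the tool's axes as they then stand; what a row does not reach is not made up. A row lasts 1/10 s, in which the tool goes at most 50 mm and 8.59 degrees, less where a joint would pass 70% of its speed; a pose out of reach is approached as far as the arm can. A call with a gripper value outside its range is refused whole. The fingers move at their own pace and stop on an object; "grip_force" is the grip in N (left out, the last holds). Time passes only in rows, so rows that do not move let the fingers close. It gives the time, the measured TCP pose, the force and the opening at its end, in the units of the state.
- observe(): the state, without advancing time (a new reading comes with each control period).
- read_camera(name): name is "scene" or "top"; returns (picture, depth): 400x640x3 uint8, red, green, blue; 400x640 float32, m along the optical axis (not along the pixel's ray), 0 where there is no reading.
- camera_info(name): a dict with "fx", "fy", "cx", "cy" (pixels), "extrinsics" (4x4, takes a point from camera to world coordinates). Camera axes: x right, y up, looking along -z (the intrinsics and any distortion apply to the point x, -y, -z); pixel columns grow to the right and rows downward; lengths in m; the calibration is good to about 2 mm. A picture is of the moment at which its call begins. camera_info takes no time and is no camera call.
- hand_in(): hands the job in, once; it reports no verdict.
The state is a dict: "time": time; "qpos": joint angles; "qvel": joint speeds; "joint_efforts": joint torques, N m; "tool_pos": TCP position; "tool_rot": TCP orientation; "contact_force": force on the tool from outside, world axes, zero at the start; "torque": the same for the moment, N m; "opening": finger opening in m.
Only numpy, scipy, OpenCV 4.12 (cv2) and the standard library are available. Lean on these libraries where they do the work, as an engineer would, in place of code of your own. Each camera call takes 0.05 s, during which the arm holds its last target. There are 200 camera calls.

TASK

The eight pieces of the trim strip along the near side of the picture frame still stand proud: take the hand roller out of its rest and roll it along the strip with firm but measured pressure until every piece is fully home, flush with the rim. Press only with the roller, not hard enough to crack the frame, then put the roller back upright in its rest as you found it and let go. Leave everything else on the desk where it is.

Things in the scene. Friction and masses are not known exactly. Their poses are not given: they have to be found in the camera images.
- frame: wooden picture frame lying face up, fixed to the desk; outline 150 mm (its x) by 230 mm (its y), rims about 24 mm high. Origin: centre of its underside. The 45 mm wide rim at its -x side, nearest the robot, carries the trim strip, which runs along y. More than 35 N of pressure on rim or strip cracks it; 10 to 25 N is right.
- strip_mid (a point): middle of the strip (frame x -52.5 mm), at the nominal height of its top once home: 24 mm over the desk, flush with the rim on either side of it. y runs along the strip, z up. The rim is packed up unevenly: the true height is up to 4 mm higher or lower, and slopes by up to 0.03 rad along y; no reading shows this, it must be felt.
- strip_left (a point): centre of piece7, the strip's end piece at the frame's +y end, at the same nominal height. The strip is eight wooden pieces in a row, each 20 mm wide (x), 19 mm long (y), spaced 20 mm: piece0 at the -y end to piece7 at the +y end.
- strip_right (a point): centre of piece0, the strip's end piece at the frame's -y end, 140 mm from piece7, at the same nominal height.
- rest_mouth (a point): middle of the mouth of the wooden roller rest, an open-topped box fixed to the desk, 72 mm (its x) by 84 mm (its y), walls and floor 7 mm thick: the two walls at its +y and -y ends are 62 mm high, the other two 26 mm; inside it is 58 by 70 mm. The point is 62 mm over the desk, level with the high walls' tops, on which the guard plate of the hanging roller lies.
- roller_grip (a point): the hand roller, standing upright: middle of its wooden handle, 30 mm (its x) by 22 mm (its y), from 27 mm below this point to 27 mm above. Under the handle a flat steel guard plate, 70 mm (x) by 80 mm (y), top 30 mm and underside 35 mm below this point. Same either way round. 0.22 to 0.36 kg.
- roller: the same hand roller; origin at the lowest point of its rubber wheel, 85 mm below the middle of the handle; z up. The wheel is 40 mm in diameter and 32 mm wide, in a fork under the guard plate, axle along x, so it rolls along y.
- wheel (a joint): turn of the roller's wheel on its axle, rad, 0 at the start, turns freely either way (20 mm of rolling is 1 rad).
- piece0 (a joint): how far strip piece 0 has been pressed down, m: 0 = 5 mm proud, 0.005 = fully home, flush with the rim; starts at 0 to 0.0015. It is a tight push fit (6 to 8 N on it) and stays where it is left.
- piece1 (a joint): how far strip piece 1 has been pressed down, m: 0 = 5 mm proud, 0.005 = fully home, flush with the rim; starts at 0 to 0.0015. It is a tight push fit (6 to 8 N on it) and stays where it is left.
- piece2 (a joint): how far strip piece 2 has been pressed down, m: 0 = 5 mm proud, 0.005 = fully home, flush with the rim; starts at 0 to 0.0015. It is a tight push fit (6 to 8 N on it) and stays where it is left.
- piece3 (a joint): how far strip piece 3 has been pressed down, m: 0 = 5 mm proud, 0.005 = fully home, flush with the rim; starts at 0 to 0.0015. It is a tight push fit (6 to 8 N on it) and stays where it is left.
- piece4 (a joint): how far strip piece 4 has been pressed down, m: 0 = 5 mm proud, 0.005 = fully home, flush with the rim; starts at 0 to 0.0015. It is a tight push fit (6 to 8 N on it) and stays where it is left.
- piece5 (a joint): how far strip piece 5 has been pressed down, m: 0 = 5 mm proud, 0.005 = fully home, flush with the rim; starts at 0 to 0.0015. It is a tight push fit (6 to 8 N on it) and stays where it is left.
- piece6 (a joint): how far strip piece 6 has been pressed down, m: 0 = 5 mm proud, 0.005 = fully home, flush with the rim; starts at 0 to 0.0015. It is a tight push fit (6 to 8 N on it) and stays where it is left.
- piece7 (a joint): how far strip piece 7 has been pressed down, m: 0 = 5 mm proud, 0.005 = fully home, flush with the rim; starts at 0 to 0.0015. It is a tight push fit (6 to 8 N on it) and stays where it is left.
- jar: small white screw-top jar, 38 mm across, 45 mm high; bystander, origin at its underside
- brush: paint brush lying flat, 150 mm long, about 20 mm high; bystander, origin under its middle
- offcut: small dark wood offcut, 22 x 40 x 14 mm, lying on the picture inside the frame; bystander, origin at its underside
- spool: small wooden thread spool standing on end, 28 mm across, 32 mm high; bystander, origin at its underside
- weight: small brass paperweight, 26 mm across, 12 mm high, on the picture inside the frame; bystander, origin at its underside

How it is judged:
On the way, in this order (a step that is already met when the one before it is completed fails the run):
1. the roller is lifted clear of its rest (z of roller in the frame of rest_mouth above 0.01 m), for 0.1 s.
2. the roller rolls on the strip under pressure, its wheel having turned by at least 2.5 rad (50 mm) (contact force between roller and frame above 1 N and (value of joint wheel above 2.5 rad or value of joint wheel below -2.5 rad)).
3. all eight pieces are pressed home, to within 1 mm (value of joint each of piece0, piece1, piece2, piece3, piece4, piece5, piece6, piece7 above 0.004 m), for 0.1 s.
At the end, for the whole second after the job is handed in: All eight pieces are within 1 mm of fully home; the roller hangs upright (within 0.1 rad) and at rest in its rest, within 12 mm of the middle of its mouth, its guard plate down on its high walls (within 6 mm); the gripper has let go (all of step 3 and horizontal distance between roller and rest_mouth below 0.012 m and z of roller in the frame of rest_mouth below -0.044 m and angle between roller's own z axis and vertical below 0.1 rad and linear speed of roller below 0.02 m/s); the robot touches nothing.
It fails at once if the roller presses on the frame or strip with more than 35 N (it would crack) (contact force between roller and frame above 35 N).
It fails at once if the fingers or the arm press on the frame or the strip (contact force between any of the fingers, the arm and frame above 2 N).
It fails at once if a bystander (jar, brush, offcut, spool or brass weight) is moved by more than 20 mm (distance of any of jar, brush, offcut, spool, weight from where it was at the start of the episode above 0.02 m).
It also fails if it takes over 67 s, if anything falls off the work surface, if the arm or the gripper's body presses on something with over 40 N, if the wrist force passes 120 N, or if a joint passes its speed limit or range.

## Working session

There is one attempt and no reset: what is moved stays moved. The work goes in short steps, Python scripts to look and compute and a tool call to move; the robot and the scene stay as the last step left them, time stands still between calls to the robot, and variables do not carry over. Pictures are saved under pics/ and viewed, about 8 in all and at most 12, crops included, and the job is handed in when it is done.

Besides the shell and the picture viewer there is one more tool, called after "Call:" as name(argument=value, ...) on one line, values as JSON. jog_arm: Moves the arm, as the interface text tells. Its arguments: {"type":"object","properties":{"rows":{"type":"array","items":{"type":"number"}},"grip_force":{"type":"number"}},"required":["rows"]}

```bash
mkdir -p pics
cat > h.py <<'E'
import numpy as np, cv2
from cell import observe, read_camera, camera_info, hand_in
def snap(n):
    p,d=read_camera(n); np.savez(f'{n}.npz',p=p,d=d); return p,d
def world(n,d):
    c=camera_info(n);v,u=np.mgrid[0:d.shape[0],0:d.shape[1]]
    P=np.stack([(u-c['cx'])/c['fx']*d,-(v-c['cy'])/c['fy']*d,-d],-1)
    E=np.array(c['extrinsics']);return P@E[:3,:3].T+E[:3,3]
E
python3 - <<'E'
from h import *
for n in('top','scene'):
    p,d=snap(n); cv2.imwrite(f'pics/{n}1.png',p[:,:,::-1]); print({k:np.round(v,3).tolist() for k,v in camera_info(n).items() if k!='name' and not isinstance(v,str)})
print({k:np.round(v,3).tolist() for k,v in observe().items()})
E
```

```text
{'fx': 399.185, 'fy': 399.185, 'cx': 321.265, 'cy': 201.501, 'extrinsics': [[0.035, 0.977, -0.211, 0.444], [-0.999, 0.034, -0.007, -0.028], [-0.0, 0.211, 0.977, 0.838], [0.0, 0.0, 0.0, 1.0]]}
{'fx': 416.977, 'fy': 416.977, 'cx': 321.487, 'cy': 202.005, 'extrinsics': [[0.233, -0.537, 0.811, 1.198], [0.972, 0.141, -0.186, -0.178], [-0.015, 0.832, 0.555, 0.491], [0.0, 0.0, 0.0, 1.0]]}
{'time': 0.1, 'qpos': [-1.258, 0.343, 1.525, 0.0, 1.275, -0.146], 'qvel': [-0.0, -0.001, -0.001, -0.002, -0.0, 0.001], 'joint_efforts': [0.002, -43.2, -24.469, 0.072, 0.053, -0.0], 'tool_pos': [0.232, -0.47, 0.226], 'tool_rot': [-3.14, -0.0, 0.459], 'contact_force': [1.281, 1.006, -0.074], 'torque': [-0.019, 0.02, -0.012], 'opening': 0.092}
```

View pics/top1.png

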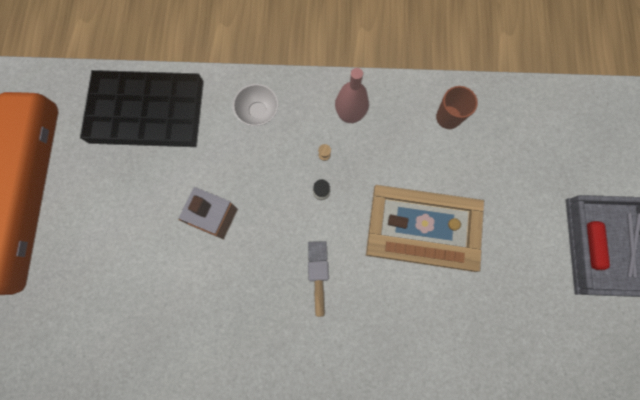

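View pics/scene1.png

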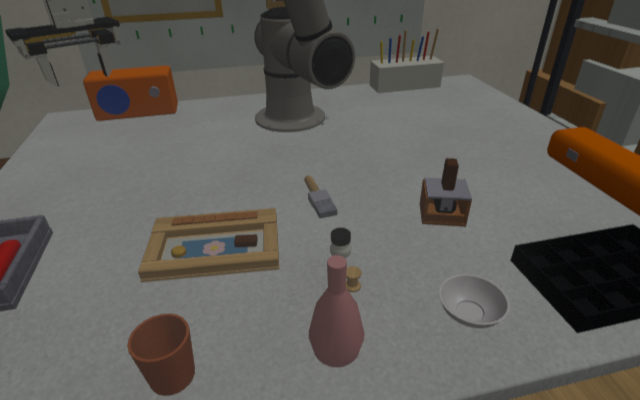

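Top view: roller handle at (200,206) on its plate/rest at (208,212), frame at (425,228) with the strip at (425,252), brush between at (318,278), jar (321,188), spool (324,152). Now measuring.

Run:
```python
from h import *
def rect(P,t):
    r=cv2.minAreaRect(P[:,:2].astype(np.float32)*1000); print(t,len(P),np.round(r[0],1),np.round(r[1],1),round(r[2],1),'z',np.round(np.percentile(P[:,2],[5,50,95])*1000,1),'med',np.round(np.median(P[:,:2],0)*1000,1))
for n,hb,fb,sb in(('top',(170,245,180,245),(355,495,175,280),(380,470,238,268)),('scene',(410,480,150,230),(135,290,200,285),(165,262,206,232))):
    z=np.load(n+'.npz');p,d=z['p'],z['d'];W=world(n,d)
    hsv=cv2.cvtColor(p,cv2.COLOR_RGB2HSV)
    def box(b): m=np.zeros(d.shape,bool);m[b[2]:b[3],b[0]:b[1]]=1;return m&(d>0)
    m=box(hb); Z=W[...,2]
    print(n,'desk z',np.median(Z[box((250,300,200,240))]))
    print('zhist',np.histogram(Z[m],np.arange(-.005,.16,.01))[0])
    for lo,hi,t in((.105,.14,'handle top'),(.055,.082,'plate')):
        k=m&(Z>lo)&(Z<hi)
        if k.sum()>5: rect(W[k],t)
    k=box(fb)&(Z>.014)&(Z<.045)&(hsv[...,1]>70); 
    k=cv2.morphologyEx(k.astype(np.uint8),cv2.MORPH_OPEN,np.ones((3,3)))>0
    rect(W[k],'frame')
    # strip redder
    b=box(sb); print('hue strip', np.percentile(hsv[b][:,0],[5,50,95]),np.percentile(hsv[b][:,1],[5,50,95]))
    k=b&(hsv[...,0]<12)&(hsv[...,1]>80); k=cv2.morphologyEx(k.astype(np.uint8),cv2.MORPH_OPEN,np.ones((3,3)))>0
    if k.sum()>10: rect(W[k],'strip')
p=np.load('top.npz')['p'];q=np.load('scene.npz')['p']
a=cv2.resize(p[180:280,170:250],(400,500),interpolation=2);b=cv2.resize(p[175:285,355:495],(400,314),interpolation=2);c=cv2.resize(q[150:235,410:480],(400,486),interpolation=2)
o=np.zeros((500,800,3),np.uint8);o[:,:400]=a;o[:314,400:]=b;cv2.imwrite('pics/crop1.png',o[:,:,::-1])
```

```text
top desk z -0.001069542428751069
zhist [3017   45   81   73   56   53  411  796   28   35   28   31  192    6
    0    0]
handle top 229 [587.  206.9] [21.5 30.2] 71.3 z [109.9 121.8 124.4] med [585.8 204.8]
plate 1228 [585.6 206.6] [84.6 72.7] 69.2 z [60.5 65.7 68.3] med [579.9 196.6]
frame 4843 [ 574.4 -238.9] [228.3 149.1] 83.7 z [18.8 24.4 30.7] med [ 546.2 -237.3]
hue strip [12. 17. 30.] [  6.  98. 126.]
scene desk z -0.00011768026289160627
zhist [3162  329  349  210  180  112  209  626   65   67   67   74  125    0
    0    0]
handle top 199 [591.7 208.9] [22.3 27.9] 70.3 z [106.5 118.7 123.6] med [599.3 204.9]
plate 879 [587.3 209.1] [83.5 77.7] 69.7 z [60.5 65.9 74.6] med [600.7 200.7]
frame 5046 [ 576.8 -237.7] [229.6 154.2] 83.6 z [16.4 23.4 30.2] med [ 582.6 -240.7]
hue strip [13. 18. 50.] [  4. 103. 136.]
```

View pics/crop1.png

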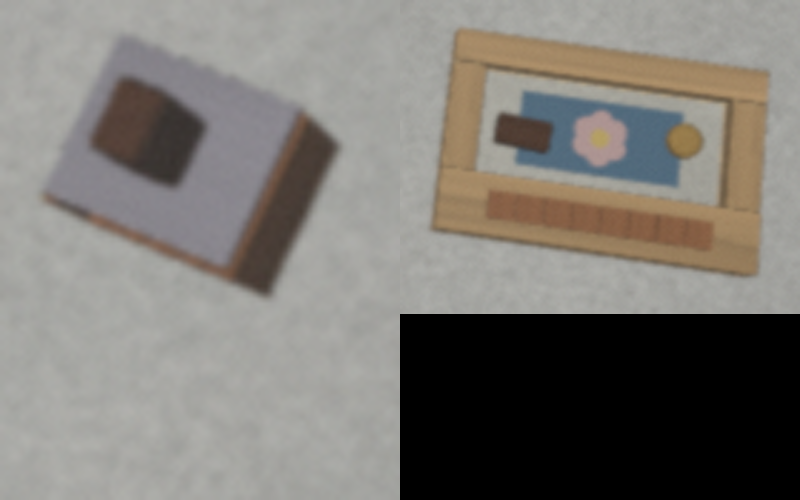

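The crop shows the plate's 80 mm side running at about 69° in world and the strip's eight pieces on the near rim, with its centre at about pixel (425,252). I'll ray-cast the strip ends as a cross-check and work out the first moves.

Run:
```python
from h import *
def ray(n,u,v,z):
    c=camera_info(n);E=np.array(c['extrinsics']);r=E[:3,:3]@[(u-c['cx'])/c['fx'],-(v-c['cy'])/c['fy'],-1];return E[:3,3]+r*(z-E[2,3])/r[2]
for n,b,z in(('top',(380,470,236,270),.027),('scene',(165,262,206,230),.027)):
    p=np.load(n+'.npz')['p'].astype(int);m=np.zeros(p.shape[:2],np.uint8)
    s=np.s_[b[2]:b[3],b[0]:b[1]]; a=p[s]; ratio=a[...,0]/(a[...,1]+1); m[s]=((ratio>1.38)&(a[...,0]>70))
    m=cv2.morphologyEx(m,cv2.MORPH_CLOSE,np.ones((3,3)))
    k=cv2.connectedComponentsWithStats(m);i=1+np.argmax(k[2][1:,4]);v,u=np.where(k[1]==i)
    Q=np.array([ray(n,x,y,z)[:2] for x,y in zip(u,v)])*1000
    r=cv2.minAreaRect(Q.astype(np.float32));print(n,len(u),np.percentile(ratio,[5,50,95]).round(2),np.round(r[0],1),np.round(r[1],1),round(r[2],1),Q.mean(0).round(1))
o=observe();y=np.radians(-20.);t=np.array([.587,.208])-o['tool_pos'][:2]
print('yawturn',np.degrees(o['tool_rot'][2])+20,'tx,ty',1000*t@[np.cos(y),np.sin(y)],1000*t@[np.sin(y),-np.cos(y)])
```

```text
top 581 [0.99 1.19 1.4 ] [ 523.  -234.2] [152.9  16.2] 83.6 [ 522.8 -234.9]
scene 414 [0.98 1.18 1.41] [ 519.6 -233.2] [154.8  19.4] 83.8 [ 519.2 -235.4]
yawturn 46.28481404922157 tx,ty 101.1886804922531 -758.7202757805507
```

Call:
jog_arm(rows=[91.8,0,0,0,8,91.8,0,0,0,8,91.8,0,0,0,8,91.8,0,0,0,8,91.8,0,0,0,8,91.8,0,0,0,6])

```text
time: 0.7
tool_pos: [0.2325, -0.4705, 0.2263]
tool_rot: [-3.141, 0.001, -0.349]
contact_force: [-0.4, 1.1, -0.2]
opening: 0.0916
```

Call:
jog_arm(rows=[91.8,5.6,-42,0,0,91.8,5.6,-42,0,0,91.8,5.6,-42,0,0,91.8,5.6,-42,0,0,91.8,5.6,-42,0,0,91.8,5.6,-42,0,0,91.8,5.6,-42,0,0,91.8,5.6,-42,0,0,91.8,5.6,-42,0,0,91.8,5.6,-42,0,0,91.8,5.6,-42,0,0,91.8,5.6,-42,0,0,91.8,5.6,-42,0,0,91.8,5.6,-42,0,0,91.8,5.6,-42,0,0,91.8,5.6,-42,0,0,91.8,5.6,-42,0,0,91.8,5.6,-42,0,0,91.8,0,0,0,0,91.8,0,0,0,0])

```text
time: 2.7
tool_pos: [0.582, 0.2076, 0.2255]
tool_rot: [3.14, 0.002, -0.342]
contact_force: [0.0, -0.7, 0.2]
opening: 0.0917
```

Call:
jog_arm(rows=[91.8,4.5,-2,20,0,91.8,0,0,30,0,91.8,0,0,30,0,91.8,0,0,30,0,91.8,0,0,20,0,91.8,0,0,8,0,91.8,0,0,7,0,91.8,0,0,0,0,91.8,0,0,0,0])

```text
time: 3.6
tool_pos: [0.588, 0.2072, 0.0828]
tool_rot: [-3.141, -0.002, -0.344]
contact_force: [0.3, 0.7, 0.5]
opening: 0.0916
```

Run:
```python
from h import *
p,d=snap('top');q,e=snap('scene')
o=np.zeros((500,800,3),np.uint8);o[:,:400]=cv2.resize(p[150:275,160:260],(400,500),interpolation=2);o[:,400:]=cv2.resize(q[100:237,400:510],(400,500),interpolation=2)
cv2.imwrite('pics/g.png',o[:,:,::-1]);s=observe();print(s['tool_pos'],s['tool_rot'],s['contact_force'])
```

```text
[0.58795808 0.20740254 0.08287365] [-3.14063824e+00 -1.78584879e-03 -3.44067888e-01] [-0.22013995 -0.64230883  0.11155857]
```

View pics/g.png

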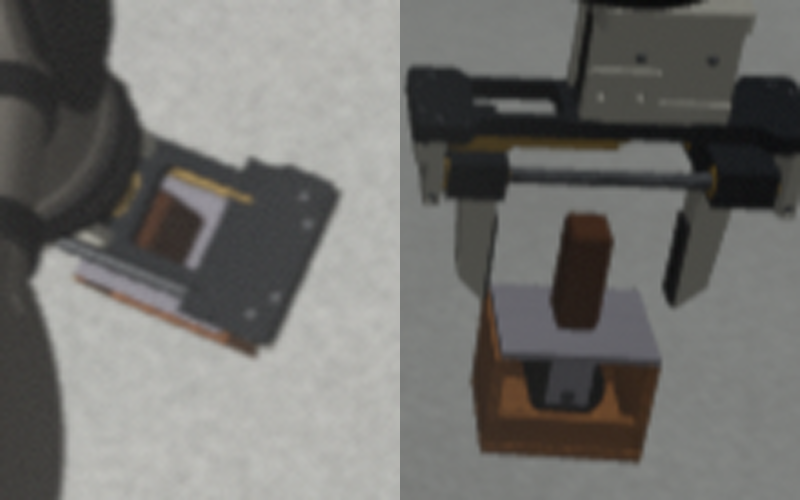

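The fingers straddle the handle squarely, its top at about (590,225) in the right crop. Closing.

Call:
jog_arm(rows=[10,0,0,0,0,10,0,0,0,0,10,0,0,0,0,10,0,0,0,0,10,0,0,0,0,10,0,0,0,0,10,0,0,0,0,10,0,0,0,0], grip_force=55)

```text
time: 4.5
tool_pos: [0.5873, 0.2073, 0.0817]
tool_rot: [3.142, -0.0, -0.344]
contact_force: [-0.4, -0.0, -0.1]
opening: 0.0327
```

Call:
jog_arm(rows=[10,0,0,0,0,10,0,0,0,0,10,0,0,0,0,10,0,0,0,0])

```text
time: 4.9
tool_pos: [0.5874, 0.2075, 0.0817]
tool_rot: [-3.141, -0.0, -0.344]
contact_force: [0.0, 0.0, -0.5]
opening: 0.0219
```

Gripped at 21.9 mm. I'll lift 85 mm.

Call:
jog_arm(rows=[10,0,0,-10,0,10,0,0,-15,0,10,0,0,-20,0,10,0,0,-20,0,10,0,0,-20,0,10,0,0,0,0,10,0,0,0,0,10,0,0,0,0,10,0,0,0,-7,10,0,0,0,-6.6,10,0,0,0,0,10,0,0,0,0])

```text
time: 6.1
tool_pos: [0.5869, 0.2072, 0.1657]
tool_rot: [3.141, 0.002, -0.11]
contact_force: [-1.1, 0.6, -2.7]
opening: 0.0215
```

Run:
```python
from h import *
p,d=snap('top');q,e=snap('scene')
o=np.zeros((500,800,3),np.uint8);o[:,:400]=cv2.resize(p[150:275,160:260],(400,500),interpolation=2);o[:,400:]=cv2.resize(q[80:217,400:510],(400,500),interpolation=2)
cv2.imwrite('pics/l.png',o[:,:,::-1]);s=observe();print(s['tool_pos'],s['tool_rot'],s['contact_force'],s['torque'])
y=-np.radians(6.35);X=np.array([np.cos(y),np.sin(y)]);Y=np.array([-np.sin(y),np.cos(y)])
t=1000*(np.array([.5225,-.2335])+.100*Y-s['tool_pos'][:2])
yy=s['tool_rot'][2];print('target',np.array([.5225,-.2335])+.1*Y,'tx,ty',t@[np.cos(yy),np.sin(yy)],t@[np.sin(yy),-np.cos(yy)])
```

```text
[0.58714721 0.20727375 0.16613063] [ 3.14118685e+00  8.37989165e-04 -1.08942053e-01] [-0.30720557 -0.26791385 -2.32866264] [ 0.04739133  0.06492358 -0.05956378]
target [ 0.53356017 -0.13411352] tx,ty -16.151453161508893 345.18975323192376
```

View pics/l.png

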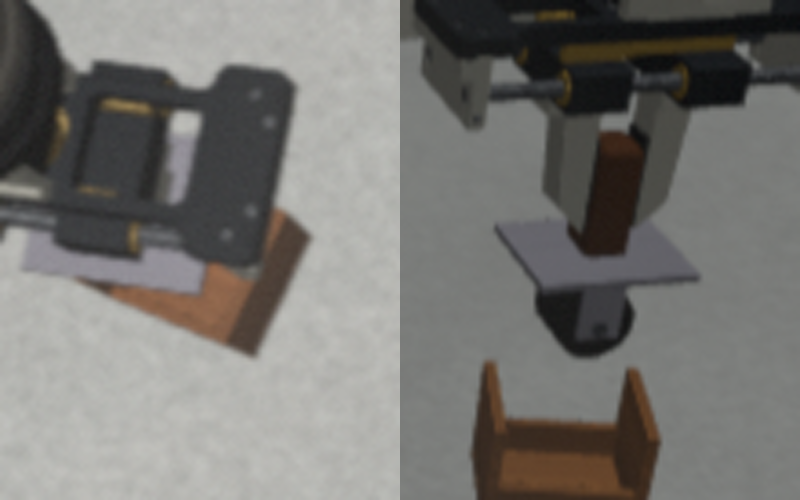

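Roller held upright and level, clear of the rest; wrist load about 2.5 N. Moving above the rim's +y end (100 mm from the strip's middle).

Call:
jog_arm(rows=[10,-2,38,0,0,10,-2,38,0,0,10,-2,38,0,0,10,-2,38,0,0,10,-2,38,0,0,10,-2,38,0,0,10,-2,38,0,0,10,-2,38,0,0,10,0,30,0,0,10,0,11,0,0,10,0,0,15,0,10,0,0,20,0,10,0,0,15,0,10,0,0,5,0,10,0,0,0,0,10,0,0,0,0])

```text
time: 7.8
tool_pos: [0.5353, -0.1338, 0.1124]
tool_rot: [3.141, -0.001, -0.107]
contact_force: [-0.2, 0.0, -1.8]
opening: 0.0214
```

Call:
jog_arm(rows=[10,-1.5,0,4,0,10,0,0,4,0,10,0,0,3,0,10,0,0,1,0,10,0,0,0,0,10,0,0,0,0])

```text
time: 8.4
tool_pos: [0.5333, -0.1339, 0.0998]
tool_rot: [3.141, -0.0, -0.107]
contact_force: [-1.2, -0.2, -2.3]
opening: 0.0216
```

Call:
jog_arm(rows=[10,0,0,1,0,10,0,0,1,0,10,0,0,0,0])

```text
time: 8.7
tool_pos: [0.5331, -0.1338, 0.0976]
tool_rot: [-3.142, 0.0, -0.107]
contact_force: [0.6, 0.7, -2.3]
opening: 0.022
```

Call:
jog_arm(rows=[10,0,0,1,0,10,0,0,1,0,10,0,0,0,0])

```text
time: 9.0
tool_pos: [0.5334, -0.134, 0.0969]
tool_rot: [3.141, -0.001, -0.107]
contact_force: [-1.9, 0.5, 6.5]
opening: 0.0217
```

Contact with the rim at tool z ≈ 0.097 (rim about 3 mm high here), stiffness about 7 N/mm. Pressing a little further and rolling onto the strip in short stretches.

Call:
jog_arm(rows=[10,0,0,0.7,0,10,0,3,0,0,10,0,4,0,0,10,0,4,0,0,10,0,0,0,0])

```text
time: 9.5
tool_pos: [0.5323, -0.1448, 0.0968]
tool_rot: [-3.142, -0.001, -0.107]
contact_force: [-3.5, 2.0, 12.3]
opening: 0.0218
```

Call:
jog_arm(rows=[10,0,4,0,0,10,0,4,0,0,10,0,4,0,0,10,0,0,0,0])

```text
time: 9.9
tool_pos: [0.5311, -0.1575, 0.0968]
tool_rot: [3.14, -0.002, -0.107]
contact_force: [-2.7, 0.2, 11.0]
opening: 0.022
```

Call:
jog_arm(rows=[10,0,4,0.1,0,10,0,4,0,0,10,0,4,0,0,10,0,4,0,0,10,0,4,0,0,10,0,0,0,0])

```text
time: 10.5
tool_pos: [0.529, -0.1774, 0.0967]
tool_rot: [3.14, -0.002, -0.107]
contact_force: [-3.8, -0.1, 11.0]
opening: 0.0217
```

Call:
jog_arm(rows=[10,0,4,0.1,0,10,0,4,0,0,10,0,4,0,0,10,0,4,0,0,10,0,4,0,0,10,0,0,0,0])

```text
time: 11.1
tool_pos: [0.527, -0.1974, 0.0966]
tool_rot: [3.14, -0.002, -0.107]
contact_force: [-2.8, -0.0, 10.0]
opening: 0.0219
```

Call:
jog_arm(rows=[10,0,4,0.3,0,10,0,4,0.2,0,10,0,4,0,0,10,0,4,0,0,10,0,4,0,0,10,0,0,0,0])

```text
time: 11.7
tool_pos: [0.5249, -0.2175, 0.0965]
tool_rot: [3.14, -0.002, -0.107]
contact_force: [-3.5, -0.8, 12.4]
opening: 0.0217
```

Call:
jog_arm(rows=[10,0,4,0.1,0,10,0,4,0.1,0,10,0,4,0,0,10,0,4,0,0,10,0,4,0,0,10,0,0,0,0])

```text
time: 12.3
tool_pos: [0.5229, -0.2375, 0.0964]
tool_rot: [3.139, -0.003, -0.107]
contact_force: [-3.7, -0.3, 12.7]
opening: 0.0218
```

Call:
jog_arm(rows=[10,0,4,0.1,0,10,0,4,0.1,0,10,0,4,0,0,10,0,4,0,0,10,0,4,0,0,10,0,0,0,0])

```text
time: 12.9
tool_pos: [0.5208, -0.2575, 0.0963]
tool_rot: [3.139, -0.003, -0.107]
contact_force: [-4.5, -0.6, 11.5]
opening: 0.0218
```

Call:
jog_arm(rows=[10,0,4,0.2,0,10,0,4,0.1,0,10,0,4,0,0,10,0,4,0,0,10,0,4,0,0,10,0,0,0,0])

```text
time: 13.5
tool_pos: [0.5189, -0.2775, 0.0963]
tool_rot: [3.139, -0.004, -0.107]
contact_force: [-2.4, -0.4, 12.5]
opening: 0.0218
```

Call:
jog_arm(rows=[10,0,4,0.1,0,10,0,4,0.1,0,10,0,4,0,0,10,0,4,0,0,10,0,4,0,0,10,0,0,0,0])

```text
time: 14.1
tool_pos: [0.5167, -0.2975, 0.0961]
tool_rot: [3.138, -0.004, -0.107]
contact_force: [-2.7, 0.1, 12.4]
opening: 0.0216
```

Call:
jog_arm(rows=[10,0,4,0.1,0,10,0,4,0.1,0,10,0,4,0,0,10,0,4,0,0,10,0,4,0,0,10,0,0,0,0])

```text
time: 14.7
tool_pos: [0.5145, -0.3175, 0.096]
tool_rot: [3.138, -0.004, -0.107]
contact_force: [-3.4, -0.6, 12.3]
opening: 0.0214
```

Call:
jog_arm(rows=[10,0,4,0,0,10,0,4,0,0,10,0,2,0,0,10,0,0,0,0])

```text
time: 15.1
tool_pos: [0.5135, -0.3273, 0.0959]
tool_rot: [3.138, -0.004, -0.107]
contact_force: [-1.3, -0.4, 11.2]
opening: 0.0218
```

Height falls smoothly by 0.9 mm along the strip under about 14 N, so the wheel rode the rim throughout. I'll make one return pass slightly firmer for certainty.

Call:
jog_arm(rows=[10,0,0,0.4,0,10,0,-5,0,0,10,0,-5,0,0,10,0,-5,0,0,10,0,-5,-0.1,0,10,0,-5,0,0,10,0,-5,0,0,10,0,-5,0,0,10,0,-5,-0.1,0,10,0,-5,0,0])

```text
time: 16.1
tool_pos: [0.5184, -0.2823, 0.0962]
tool_rot: [3.138, -0.004, -0.107]
contact_force: [-4.1, -1.7, 15.1]
opening: 0.0215
```

Call:
jog_arm(rows=[10,0,-5,0,0,10,0,-5,0,0,10,0,-5,-0.1,0,10,0,-5,0,0,10,0,-5,0,0,10,0,-5,-0.1,0,10,0,-5,0,0,10,0,-5,0,0,10,0,-5,-0.1,0,10,0,-5,0,0])

```text
time: 17.1
tool_pos: [0.5238, -0.2324, 0.0964]
tool_rot: [3.138, -0.004, -0.106]
contact_force: [-4.7, -0.1, 17.4]
opening: 0.0217
```

Call:
jog_arm(rows=[10,0,-5,0,0,10,0,-5,0,0,10,0,-5,-0.1,0,10,0,-5,0,0,10,0,-5,0,0,10,0,-5,-0.1,0,10,0,-5,0,0,10,0,-5,0,0,10,0,-5,-0.1,0,10,0,-5,0,0])

```text
time: 18.1
tool_pos: [0.5291, -0.1825, 0.0966]
tool_rot: [3.139, -0.004, -0.107]
contact_force: [-4.8, 0.2, 16.9]
opening: 0.0219
```

Call:
jog_arm(rows=[10,0,-5,0,0,10,0,-5,0,0,10,0,-5,-0.1,0,10,0,-5,0,0,10,0,-5,0,0,10,0,-5,-0.1,0,10,0,-5,0,0,10,0,0,0,0])

```text
time: 18.9
tool_pos: [0.5329, -0.147, 0.0967]
tool_rot: [3.14, -0.004, -0.106]
contact_force: [-4.2, 0.5, 16.8]
opening: 0.0219
```

Call:
jog_arm(rows=[10,0,0,-3,0,10,0,0,-12,0,10,0,0,-20,0,10,0,0,-25,0,10,0,0,-12,0,10,0,0,0,7,10,0,0,0,6.4,10,0,0,0,0,10,0,0,0,0])

```text
time: 19.8
tool_pos: [0.5316, -0.1467, 0.1656]
tool_rot: [3.142, 0.001, -0.338]
contact_force: [0.3, 0.4, -2.0]
opening: 0.0214
```

Run:
```python
from h import *
s=observe();t=1000*(np.array([.5874,.2075])-s['tool_pos'][:2]);yy=s['tool_rot'][2]
print(s['tool_pos'],s['tool_rot'],s['contact_force'],s['torque'],'tx,ty',t@[np.cos(yy),np.sin(yy)],t@[np.sin(yy),-np.cos(yy)])
```

```text
[ 0.53160359 -0.14671562  0.16556221] [ 3.14155002e+00  6.54770301e-04 -3.37654629e-01] [ 0.25521451  0.4014608  -2.04397837] [0.01990978 0.01060948 0.05122557] tx,ty -64.6969856879646 -352.6985185940293
```

Call:
jog_arm(rows=[10,-7,-39,0,0,10,-7,-39,0,0,10,-7,-39,0,0,10,-7,-39,0,0,10,-7,-39,0,0,10,-7,-39,0,0,10,-7,-39,0,0,10,-8,-39,0,0,10,-8,-30,0,0,10,0,-10,0,0,10,0,0,0,0,10,0,0,0,0,10,0,0,0,0])

```text
time: 21.1
tool_pos: [0.5882, 0.2052, 0.1657]
tool_rot: [3.141, 0.0, -0.342]
contact_force: [0.1, 0.3, -3.0]
opening: 0.0216
```

Run:
```python
from h import *
p,d=snap('top');q,e=snap('scene')
o=np.zeros((600,800,3),np.uint8);o[:314,400:]=cv2.resize(p[175:285,355:495],(400,314),interpolation=2);o[:286,:400]=cv2.resize(q[200:300,140:280],(400,286),interpolation=2);o[320:,:400]=cv2.resize(p[160:265,160:310],(400,280),interpolation=2);o[320:,400:]=cv2.resize(q[80:220,360:560],(400,280),interpolation=2)
cv2.imwrite('pics/r.png',o[:,:,::-1])
s=observe();t=1000*(np.array([.5874,.2075])-s['tool_pos'][:2]);yy=s['tool_rot'][2]
print(s['tool_pos'],s['tool_rot'],'tx,ty',t@[np.cos(yy),np.sin(yy)],t@[np.sin(yy),-np.cos(yy)])
```

```text
[0.58824893 0.20536321 0.16588824] [ 3.14127579e+00 -5.60777589e-05 -3.41948682e-01] tx,ty -1.5162988067186236 -1.7284056143141284
```

View pics/r.png

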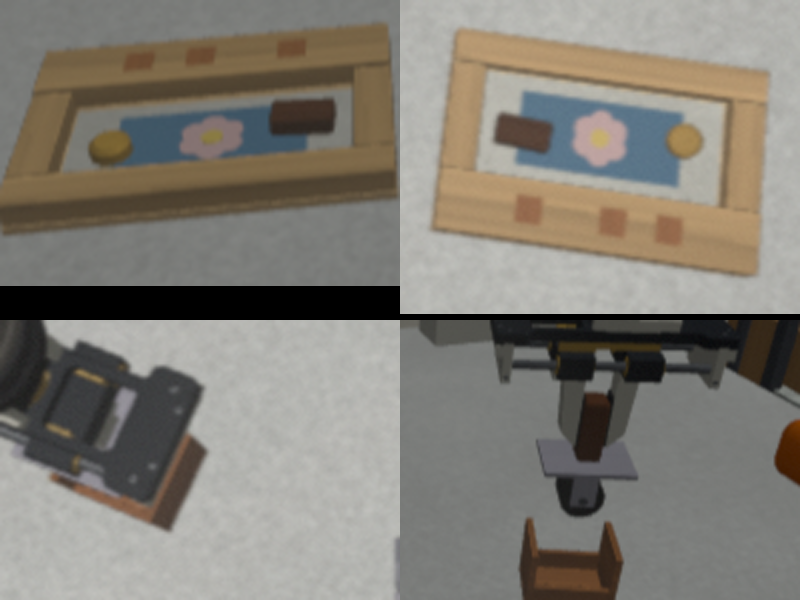

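Scene and top views: roller upright over the rest. On the rim five pieces have vanished into the surface, but piece6, 3 and 1 (top crop x≈528, 612, 668) still show colour. I'll check by depth how proud they are.

Run:
```python
from h import *
y=-np.radians(6.35);X=np.array([np.cos(y),np.sin(y)]);Y=np.array([-np.sin(y),np.cos(y)])
for n in('top','scene'):
  old=np.load(n+'.npz')  # moving shots overwritten: current = after rolling
  D=[old['d']]+[read_camera(n)[1] for _ in range(5)]
  W=world(n,np.median(D,0)); R=W[...,:2]-np.array([.5225,-.2335]);a=R@X*1000;b=R@Y*1000;z=W[...,2]*1000
  ok=(z>10)&(z<45)
  side=ok&(((abs(a)>12)&(abs(a)<19)))&(abs(b)<95)
  A=np.c_[b[side],a[side],np.ones(side.sum())];c=np.linalg.lstsq(A,z[side],rcond=None)[0]
  out=[]
  for i in range(8):
    m=ok&(abs(a)<7)&(abs(b-(i*20-70))<7);out.append((m.sum(),round(float(np.mean(z[m]-c[0]*b[m]-c[1]*a[m]-c[2])),2)))
  print(n,c.round(4),out)
s=observe();print(s['time'])
```

```text
top [ 4.00000e-03 -1.60000e-03  2.59846e+01] [(np.int64(48), -0.15), (np.int64(47), -0.29), (np.int64(47), -0.03), (np.int64(47), -0.07), (np.int64(48), 0.08), (np.int64(47), 0.04), (np.int64(48), -0.01), (np.int64(46), -0.03)]
scene [4.00000e-03 2.20000e-03 2.61027e+01] [(np.int64(32), -0.01), (np.int64(33), 0.01), (np.int64(31), -0.0), (np.int64(29), 0.01), (np.int64(31), 0.01), (np.int64(29), 0.06), (np.int64(30), 0.14), (np.int64(29), -0.05)]
21.7
```

All pieces are flush within about 0.3 mm in both views (the visible colour is just coplanar surfaces). Putting the roller back.

Call:
jog_arm(rows=[10,-1.5,-1.8,0,0.1,10,0,0,15,0,10,0,0,15,0,10,0,0,15,0,10,0,0,12,0,10,0,0,8,0,10,0,0,8,0,10,0,0,4,0,10,0,0,0,0,10,0,0,0,0])

```text
time: 22.7
tool_pos: [0.5876, 0.209, 0.0892]
tool_rot: [-3.141, -0.001, -0.342]
contact_force: [0.7, -0.4, -2.1]
opening: 0.0217
```

Call:
jog_arm(rows=[10,0,1.3,2,0,10,0,0,2,0,10,0,0,2,0,10,0,0,1,0,10,0,0,0,0,10,0,0,0,0])

```text
time: 23.3
tool_pos: [0.5869, 0.2077, 0.0818]
tool_rot: [3.142, -0.0, -0.342]
contact_force: [0.5, 0.5, -2.7]
opening: 0.0218
```

Call:
jog_arm(rows=[10,0,0,0.5,0,10,0,0,0.5,0,10,0,0,0,0,10,0,0,0,0])

```text
time: 23.7
tool_pos: [0.587, 0.2077, 0.0817]
tool_rot: [-3.141, -0.001, -0.342]
contact_force: [-1.8, -1.2, 5.4]
opening: 0.0218
```

Seated on the walls. Back off 0.6 mm, open, then rise.

Call:
jog_arm(rows=[10,0,0,-0.6,0,30,0,0,0,0,45,0,0,0,0,60,0,0,0,0,91.8,0,0,0,0,91.8,0,0,0,0,91.8,0,0,0,0,91.8,0,0,0,0,91.8,0,0,0,0,91.8,0,0,0,0,91.8,0,0,0,0,91.8,0,0,0,0])

```text
time: 24.9
tool_pos: [0.5869, 0.2077, 0.0814]
tool_rot: [3.142, -0.0, -0.342]
contact_force: [0.2, 0.4, 0.5]
opening: 0.0914
```

Call:
jog_arm(rows=[91.8,0,0,-10,0,91.8,0,0,-25,0,91.8,0,0,-30,0,91.8,0,0,-30,0,91.8,0,0,-30,0,91.8,-40,0,-20,0,91.8,-40,0,0,0,91.8,-40,0,0,0,91.8,0,0,0,0,91.8,0,0,0,0,91.8,0,0,0,0])

```text
time: 26.0
tool_pos: [0.4748, 0.2478, 0.2269]
tool_rot: [-3.141, -0.001, -0.343]
contact_force: [-0.2, -0.4, 0.1]
opening: 0.0918
```

Run:
```python
from h import *
p,d=snap('top');q,e=snap('scene')
o=np.zeros((500,800,3),np.uint8);o[:,:400]=cv2.resize(p[150:275,160:260],(400,500),interpolation=2);o[:,400:]=cv2.resize(q[120:245,395:495],(400,500),interpolation=2)
cv2.imwrite('pics/e.png',o[:,:,::-1])
for n,dd,b in(('top',d,(170,245,180,245)),('scene',e,(410,480,150,230))):
  W=world(n,dd);m=np.zeros(dd.shape,bool);m[b[2]:b[3],b[0]:b[1]]=1
  for lo,hi in((.105,.14),(.055,.082)):
    P=W[m&(W[...,2]>lo)&(W[...,2]<hi)]
    if len(P)>5:r=cv2.minAreaRect(P[:,:2].astype(np.float32)*1000);print(n,len(P),np.round(r[0],1),np.round(r[1],1),round(r[2],1),np.round(np.median(P[:,2])*1000,1))
s=observe();print(s['tool_pos'],s['contact_force'],s['opening'],s['time'])
```

```text
top 230 [586.  206.1] [22.3 29.7] 69.8 121.8
top 1210 [585.7 207. ] [85.3 72.7] 69.2 65.8
scene 197 [589.4 208.3] [22.5 30.6] 70.9 119.2
scene 874 [588.2 209. ] [83.7 75.3] 69.1 65.9
[0.47485331 0.24760257 0.22637272] [-0.26255001  0.03909094  0.19333582] 0.09157220666315823 26.1
```

View pics/e.png

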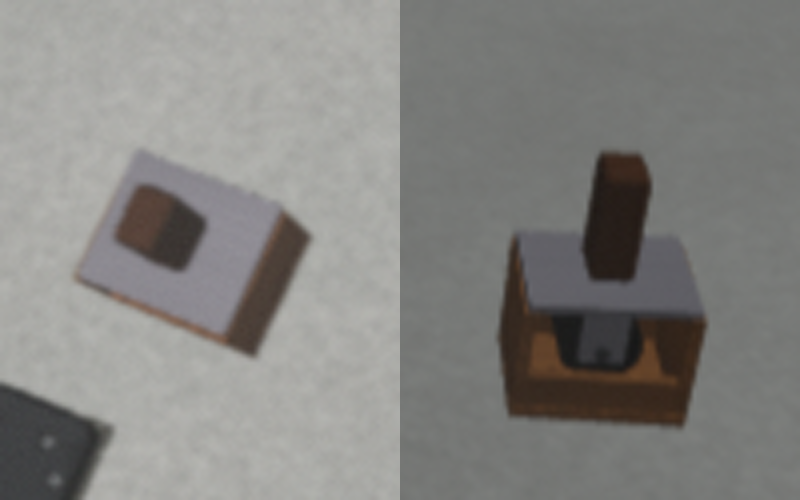

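The roller hangs upright with its plate level on the high walls, back where it was; the gripper is open and clear. Handing in.

```bash
python3 -c "
from cell import hand_in; print(hand_in())"
```

```text
the job is handed in; nothing more can be done
None
```

I rolled all eight pieces home, put the roller back upright in its rest, let go and handed the job in at about 26 s of the 67 s limit. `hand_in()` gives no verdict, so the result below rests on my own checks.

- **Rolling:** I felt the rim about 3 mm high at the +y end. I rolled the strip out at about 14 N and back at about 17–20 N. Those are the wrist force readings at the end of each move, corrected for the roller's weight; forces in between were not read. The highest was about 20 N, below the 35 N limit.
- **Pieces:** averaged depth from both cameras shows every piece within about 0.3 mm of the rim. In the last pictures of the strip, pieces 1, 3 and 6 still showed colour while the other five had blended into the rim. I took this as flush surfaces overlapping in the image, because the depth showed nothing standing proud.
- **Roller:** its plate is back at its starting height and within about 3 mm of where it started in both views. The gripper is open and about 0.12 m clear, with wrist force near zero.
- **Bystanders:** I saw no sign that any had moved. The offcut and weight look in place in the pictures. I did not measure the jar, brush or spool again at the end, but the roller passed well above their height.

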